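# Find the soft rubber pad with the sprung-pin testers

## Robot

A 6-joint arm with a two-finger parallel gripper is mounted at the origin on the work surface. World frame = base frame: x ahead of the robot, y to its left, z up, the work surface at z = 0. Lengths are in m, angles in rad, forces in N, time in s.
With the tool pointing down it reaches from about 0.35 to 0.875 m from the base axis. Payload 4.2 kg.
Tool frame: the origin (TCP) lies between the finger pads; the fingertips stand 17 mm ahead of it and the grasp point (between the pads) lies 2 mm behind it (r.tcp_to_tips is the distance from the TCP to the fingertips, in m); z points along the fingers, y is the direction in which the jaws open and shut (so a half turn about z gives the same grasp; the last joint's range is limited). The gripper opens to 87 mm and grips with 3 to 60 N. Pads are 19 mm wide; open, the fingers measure 117 mm over their backs; the gripper's body (75 mm by 190 mm) begins 51 mm behind the grasp point.
Start: joints at [-0.99, 0.385, 0.008, 0, -1.194, -0.259], TCP at [0.198, -0.593, 0.21] pointing down, gripper open.
Joint ranges: [-3.14, 3.14], [-1.21, 2.06], [-1.07, 1.41], [-3.16, 2.05], [-2.99, -0.16], [-3.1, 3.1]. Speed limits (rad/s): [2.79, 2.79, 3.14, 3.14, 3.14, 3.14].

## Interface

Orientations are given as a rotation vector (axis times angle).
In Python, from bench import r, optics, order, nets gives the robot as it stands.
- The arm moves only by the shell command python3 -m jog 'ROWS' [FORCE]. ROWS is a JSON object of lists of equal length, an entry for each row: "delta_pos": the shift along the tool's x, y, z in cm, a list of three; "turn": the turn about the tool's z in degrees; "jaw": the opening in per cent of the stroke, from 0 (shut) to 100 (fully open). In form: {"delta_pos": [[tx, ty, tz], ...], "turn": [turn, ...], "jaw": [jaw, ...]}. A call has 1 to 20 rows; each row shifts and turns the commanded pose from where the row before left it, along the tool's axes as they then stand; what a row does not reach is not made up. A row lasts 1/10 s, in which the tool goes at most 50 mm and 8.59 degrees, less where a joint would pass 70% of its speed; a pose out of reach is approached as far as the arm can. A call with a gripper value outside its range is refused whole. The fingers move at their own pace and stop on an object; FORCE is the grip in N (left out, the last holds). Time passes only in rows, so rows that do not move let the fingers close. It gives the time, the measured TCP pose, the force and the opening at its end, in the units of the state.
- r.sense(): the state, without advancing time (a new reading comes with each control period).
- optics.camera(name): name is "scene" or "top" or "wrist"; returns the picture (400x640x3 uint8, red, green, blue); there is no depth.
- optics.get_calibration(name): a dict with "fx", "fy", "cx", "cy" (pixels), "extrinsics" (4x4, takes a point from world to camera coordinates); the wrist camera has in their place "T_tool_cam" (4x4, takes a point from camera to tool coordinates, whose origin is the TCP and whose axes are the flange's). Camera axes: x right, y down, z forward; pixel columns grow to the right and rows downward; lengths in m; the calibration is good to about 2 mm. A picture is of the moment at which its call begins: read the wrist's pose just before it. get_calibration takes no time and is no camera call.
- order.sign_off(): hands the job in, once; it reports no verdict.
Trained networks look in the newest picture that a camera, given by its name, has taken for a name from the list of things; names that differ only in an ending like _2 or _b are one class to them, and where a whole thing is asked for, a point or a joint stands for the part that bears it (a point fixed in the world has none). Each returns a list of dicts, best first, with "score" (0 to 1); they miss things now and then, are a little off and sometimes report something else, mostly with a low value. They report only what shows in the picture. A call takes as long as a camera call.
- nets.search_frame(camera, name): "point" ([x, y, z] in m, in the coordinates of the camera as it stood for that picture, good to about 4 mm: the middle of the surface that is visible of it).
- nets.tip_of(camera, name): "point" ([x, y, z] in m, in the coordinates of the camera as it stood for that picture, good to about 4 mm: a listed point, or the origin of a listed thing).
The state is a dict: "clock": time; "qpos": joint angles; "joint_velocities": joint speeds; "effort": joint torques, N m; "tool_pos": TCP position; "tcp_rot": TCP orientation; "ft_force": force on the tool from outside, world axes, zero at the start; "moment": the same for the moment, N m; "gripper_width": finger opening in m.
Only numpy, scipy, OpenCV 4.12 (cv2) and the standard library are available. Lean on these libraries where they do the work, as an engineer would, in place of code of your own. Each camera call takes 0.05 s, during which the arm holds its last target.

## Task

Press the button of each of the three pad testers down as far as it will go, so that its sprung pin sinks into the rubber and the drag pointer shows how deep it went. When all three have been read, push the carriage of the tester whose pin sank deepest (the soft pad) all the way out to its far stop, and leave the other two carriages in place.

Things in the scene. Friction and masses are not known exactly. Their poses are not given: they have to be found in the camera images.
- tester_a: One of three identical bench pad testers, bolted down: steel base 250 x 100 x 12 mm, an aluminium bridge (50 mm along x, 100 mm wide, top at 117 mm) over a black rubber pad (70 x 60 mm, top at 56 mm) that lies on a sliding carriage. Origin: on the table, straight below the pin; x runs along the carriage's slide, away from the robot; y to the left; z up. The far (+x) face of the bridge carries a white scale with one black mark line and the pointer.
- button_a (a point): Centre of the top of tester a's black round press button (42 mm across, 10 mm thick), above its bridge; 147 mm above the table when up. The button is the head of the sprung pin, whose tip sinks into the rubber pad as it is pressed straight down. The spring takes about 3 to 6.5 N; when the rubber lets the pin no further it stops firmly (press with about 10 N). It springs back up when released.
- pin_a (a joint): How far tester a's pin, and its button with it, is pressed down now, m: 0 up (tip 2 mm above the rubber), at most 0.020. In two of the pads the pin stops near 0.007; in the one soft pad, a different one each time, near 0.018.
- pointer_a (a joint): Drag pointer of tester a: a dark bar 60 mm wide and 6 mm high on the white scale. The pin's arm carries it down and it stays at the deepest point that the pin has reached: m below its start, 0 at first. The mark line on the scale is level with the bar's centre at 0.0115, between a hard and a soft reading.
- plate_a (a point): On tester a's push plate, the upright steel plate at the robot's end of its carriage (60 mm wide, 8 mm thick, from 22 to 138 mm above the table): the middle of the face towards the robot, 120 mm above the table and 103 mm from the pin towards the robot when the carriage is in. It moves with the carriage. Axes as the tester's.
- carriage_a (a joint): Slide of tester a's carriage, m: 0 under the pin (start), 0.060 at its far stop, with the pad out beyond the bridge. It slides along the tester's +x with about 2.5 N of friction and stays where it is left.
- tester_b: One of three identical bench pad testers, bolted down: steel base 250 x 100 x 12 mm, an aluminium bridge (50 mm along x, 100 mm wide, top at 117 mm) over a black rubber pad (70 x 60 mm, top at 56 mm) that lies on a sliding carriage. Origin: on the table, straight below the pin; x runs along the carriage's slide, away from the robot; y to the left; z up. The far (+x) face of the bridge carries a white scale with one black mark line and the pointer.
- button_b (a point): Centre of the top of tester b's black round press button (42 mm across, 10 mm thick), above its bridge; 147 mm above the table when up. The button is the head of the sprung pin, whose tip sinks into the rubber pad as it is pressed straight down. The spring takes about 3 to 6.5 N; when the rubber lets the pin no further it stops firmly (press with about 10 N). It springs back up when released.
- pin_b (a joint): How far tester b's pin, and its button with it, is pressed down now, m: 0 up (tip 2 mm above the rubber), at most 0.020. In two of the pads the pin stops near 0.007; in the one soft pad, a different one each time, near 0.018.
- pointer_b (a joint): Drag pointer of tester b: a dark bar 60 mm wide and 6 mm high on the white scale. The pin's arm carries it down and it stays at the deepest point that the pin has reached: m below its start, 0 at first. The mark line on the scale is level with the bar's centre at 0.0115, between a hard and a soft reading.
- plate_b (a point): On tester b's push plate, the upright steel plate at the robot's end of its carriage (60 mm wide, 8 mm thick, from 22 to 138 mm above the table): the middle of the face towards the robot, 120 mm above the table and 103 mm from the pin towards the robot when the carriage is in. It moves with the carriage. Axes as the tester's.
- carriage_b (a joint): Slide of tester b's carriage, m: 0 under the pin (start), 0.060 at its far stop, with the pad out beyond the bridge. It slides along the tester's +x with about 2.5 N of friction and stays where it is left.
- tester_c: One of three identical bench pad testers, bolted down: steel base 250 x 100 x 12 mm, an aluminium bridge (50 mm along x, 100 mm wide, top at 117 mm) over a black rubber pad (70 x 60 mm, top at 56 mm) that lies on a sliding carriage. Origin: on the table, straight below the pin; x runs along the carriage's slide, away from the robot; y to the left; z up. The far (+x) face of the bridge carries a white scale with one black mark line and the pointer.
- button_c (a point): Centre of the top of tester c's black round press button (42 mm across, 10 mm thick), above its bridge; 147 mm above the table when up. The button is the head of the sprung pin, whose tip sinks into the rubber pad as it is pressed straight down. The spring takes about 3 to 6.5 N; when the rubber lets the pin no further it stops firmly (press with about 10 N). It springs back up when released.
- pin_c (a joint): How far tester c's pin, and its button with it, is pressed down now, m: 0 up (tip 2 mm above the rubber), at most 0.020. In two of the pads the pin stops near 0.007; in the one soft pad, a different one each time, near 0.018.
- pointer_c (a joint): Drag pointer of tester c: a dark bar 60 mm wide and 6 mm high on the white scale. The pin's arm carries it down and it stays at the deepest point that the pin has reached: m below its start, 0 at first. The mark line on the scale is level with the bar's centre at 0.0115, between a hard and a soft reading.
- plate_c (a point): On tester c's push plate, the upright steel plate at the robot's end of its carriage (60 mm wide, 8 mm thick, from 22 to 138 mm above the table): the middle of the face towards the robot, 120 mm above the table and 103 mm from the pin towards the robot when the carriage is in. It moves with the carriage. Axes as the tester's.
- carriage_c (a joint): Slide of tester c's carriage, m: 0 under the pin (start), 0.060 at its far stop, with the pad out beyond the bridge. It slides along the tester's +x with about 2.5 N of friction and stays where it is left.

How it is judged:
On the way:
1. all three pins have been pressed as far as they go (the pointers stand at their readings) while all carriages are still in (((value of joint pointer_a above 0.0135 m and value of joint pointer_b between 0.0045 and 0.0105 m and value of joint pointer_c between 0.0045 and 0.0105 m) or (value of joint pointer_b above 0.0135 m and value of joint pointer_a between 0.0045 and 0.0105 m and value of joint pointer_c between 0.0045 and 0.0105 m) or (value of joint pointer_c above 0.0135 m and value of joint pointer_a between 0.0045 and 0.0105 m and value of joint pointer_b between 0.0045 and 0.0105 m)) and value of joint each of carriage_a, carriage_b, carriage_c below 0.006 m), for 0.2 s.
At the end, for the whole second after the job is handed in: The carriage of the tester with the deepest reading (pointer beyond 13.5 mm) is out, within 7 mm of its far stop; the other two (pointers between 4.5 and 10.5 mm) are still within 6 mm of where they began; all three pins are back up (within 2 mm) (((value of joint pointer_a above 0.0135 m and value of joint pointer_b between 0.0045 and 0.0105 m and value of joint pointer_c between 0.0045 and 0.0105 m and value of joint carriage_a above 0.053 m and value of joint each of carriage_b, carriage_c below 0.006 m) or (value of joint pointer_b above 0.0135 m and value of joint pointer_a between 0.0045 and 0.0105 m and value of joint pointer_c between 0.0045 and 0.0105 m and value of joint carriage_b above 0.053 m and value of joint each of carriage_a, carriage_c below 0.006 m) or (value of joint pointer_c above 0.0135 m and value of joint pointer_a between 0.0045 and 0.0105 m and value of joint pointer_b between 0.0045 and 0.0105 m and value of joint carriage_c above 0.053 m and value of joint each of carriage_a, carriage_b below 0.006 m)) and value of joint each of pin_a, pin_b, pin_c below 0.002 m); the robot touches nothing.
It also fails if it takes over 51 s, if anything falls off the work surface, if the arm or the gripper's body presses on something with over 40 N, if the wrist force passes 120 N, or if a joint passes its speed limit or range.

## Working session

There is one attempt and no reset: what is moved stays moved. The work goes in short steps, Python scripts to look and compute and a shell command to move; the robot and the scene stay as the last step left them, time stands still between calls to the robot, and variables do not carry over. Pictures are saved under pics/ and viewed, and the job is handed in when it is done.

```bash
ls; mkdir -p pics
python3 - <<'E'
from bench import r,optics,order,nets
import cv2,numpy as np
np.set_printoptions(precision=4,suppress=True)
s=r.sense();print({k:np.round(v,4) for k,v in s.items()}, r.tcp_to_tips)
for n in ("scene","top"):
    im=optics.camera(n);cv2.imwrite(f"pics/{n}0.png",im[:,:,::-1])
    c=optics.get_calibration(n);print(n,c)
    E=np.array(c["extrinsics"]);Ei=np.linalg.inv(E)
    for b in ("button_a","plate_a"):
        for d in nets.tip_of(n,b):
            p=Ei@np.r_[d["point"],1];print(n,b,round(d["score"],2),p[:3])
print(optics.get_calibration("wrist"))
E
```

```text
pics
{'clock': np.float64(0.0), 'qpos': array([-0.9904,  0.3856,  0.0067, -0.0005, -1.194 , -0.2586]), 'joint_velocities': array([-0.0009,  0.0001,  0.0011,  0.    , -0.0009, -0.0007]), 'effort': array([ -0.0007, -39.0662,  18.7405,   4.2201,   0.0109,  -0.0002]), 'tool_pos': array([ 0.1975, -0.5923,  0.209 ]), 'tcp_rot': array([ 0.503 , -3.1006, -0.0033]), 'ft_force': array([-0.6253, -0.3573,  0.6562]), 'moment': array([ 0.0176, -0.0303,  0.0185]), 'gripper_width': np.float64(0.0869)} 0.017
scene {'fx': 446.4111852780717, 'fy': 446.4111852780717, 'cx': 314.48351340813997, 'cy': 197.8857133083372, 'extrinsics': array([[-0.8679,  0.4968,  0.0059,  0.4954],
       [ 0.3134,  0.5567, -0.7693, -0.0773],
       [-0.3854, -0.6658, -0.6389,  1.071 ],
       [ 0.    ,  0.    ,  0.    ,  1.    ]])}
scene button_a 0.94 [0.6241 0.0013 0.1472]
scene button_a 0.79 [0.6302 0.2353 0.1444]
scene button_a 0.57 [ 0.5938 -0.2472  0.1469]
scene plate_a 0.96 [0.5317 0.2555 0.1195]
scene plate_a 0.7 [0.5249 0.0275 0.1217]
scene plate_a 0.63 [ 0.4957 -0.2309  0.1174]
top {'fx': 365.92426105054926, 'fy': 365.92426105054926, 'cx': 319.58692543342306, 'cy': 197.01571880368155, 'extrinsics': array([[-0.0297, -0.9995,  0.0077,  0.0108],
       [-0.9986,  0.0294, -0.0445,  0.5758],
       [ 0.0442, -0.009 , -0.999 ,  0.8151],
       [ 0.    ,  0.    ,  0.    ,  1.    ]])}
top button_a 0.74 [ 0.5973 -0.2516  0.15  ]
top button_a 0.72 [0.6331 0.2356 0.1422]
top button_a 0.55 [0.6311 0.0018 0.1482]
top plate_a 0.97 [0.5299 0.2506 0.1209]
top plate_a 0.86 [0.5291 0.0233 0.1202]
{'fx': 291.43665129683865, 'fy': 291.43665129683865, 'cx': 314.0007176494099, 'cy': 199.61537463908917, 'T_tool_cam': array([[-0.0003, -0.9572, -0.2895,  0.0779],
       [ 1.    , -0.0001, -0.0007, -0.0001],
       [ 0.0006, -0.2895,  0.9572, -0.1757],
       [ 0.    ,  0.    ,  0.    ,  1.    ]])}
```

View pics/scene0.png

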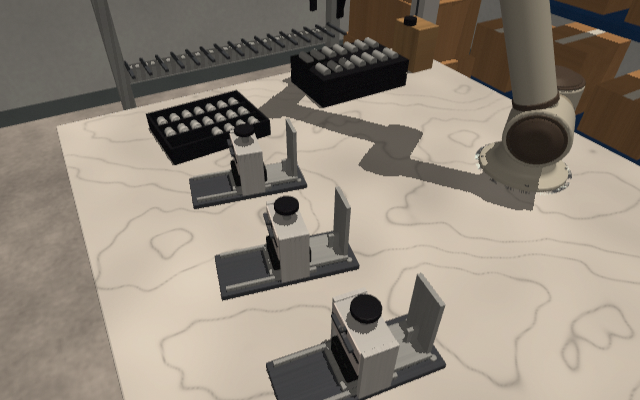

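View pics/top0.png

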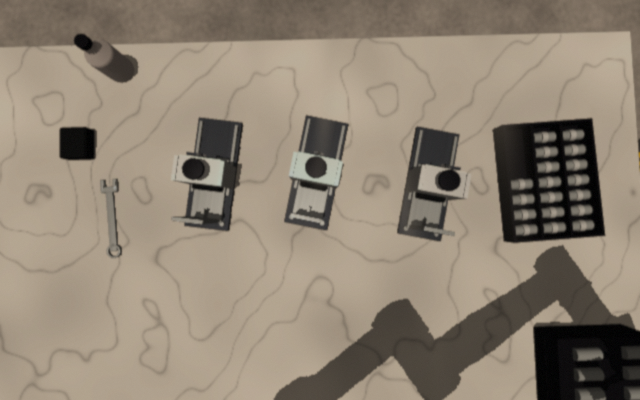

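The scene view shows three testers, with buttons near (245,130), (287,205) and (366,308). The top view puts the buttons at about (448,180), (316,166) and (196,168). I'll refine these by ray-casting the button discs at z=0.147 and work out the tool axes.

```bash
cat > h.py <<'E'
from bench import r,optics,order,nets
import cv2,numpy as np
from scipy.spatial.transform import Rotation as Ro
np.set_printoptions(precision=4,suppress=True)
def ray(n,u,v,z):
    c=optics.get_calibration(n);Ei=np.linalg.inv(np.array(c["extrinsics"]))
    d=Ei[:3,:3]@np.array([(u-c["cx"])/c["fx"],(v-c["cy"])/c["fy"],1]);o=Ei[:3,3]
    return o+d*(z-o[2])/d[2]
def proj(n,p):
    c=optics.get_calibration(n);q=np.array(c["extrinsics"])@np.r_[p,1]
    return np.array([c["fx"]*q[0]/q[2]+c["cx"],c["fy"]*q[1]/q[2]+c["cy"]])
def pose():
    s=r.sense();return np.array(s["tool_pos"]),Ro.from_rotvec(s["tcp_rot"]),s
def to(p):
    t,R,s=pose();return R.inv().apply(np.array(p)-t)*100
def st():
    t,R,s=pose();print("t",s["clock"],"tcp",t,"F",np.array(s["ft_force"]),"w",s["gripper_width"]);print("Rx",R.as_matrix()[:,0],"Ry",R.as_matrix()[:,1])
BT={"R":(.5955,-.2494),"M":(.6276,.0016),"L":(.6317,.2355)}
E
python3 - <<'E'
from h import *
st()
for n in ("top","scene"):
    im=cv2.imread(f"pics/{n}0.png");g=im.max(axis=2)
    for k,b in BT.items():
        u,v=proj(n,(*b,.147)).astype(int)
        m=(g[v-22:v+23,u-22:u+23]<45).astype(np.uint8)
        nn,l,stt,c=cv2.connectedComponentsWithStats(m)
        i=l[22,22];print(n,k,(u,v),stt[i],c[i]+[u-22,v-22],ray(n,*(c[i]+[u-22,v-22]),.145))
for k,b in BT.items(): print(k,to((*b,.19)))
# yaw from base: show crops
im=cv2.imread("pics/top0.png")[100:260,150:490];cv2.imwrite("pics/topz.png",cv2.resize(im,None,fx=2.3,fy=2.3,interpolation=3))
E
```

```text
t 0.3 tcp [ 0.1976 -0.5927  0.2097] F [ 0.6506  0.3766 -0.6098] w 0.08687190568041604
Rx [-0.9487 -0.3163  0.0001] Ry [-0.3163  0.9487  0.0008]
top R (np.int64(447), np.int64(179)) [ 13  11  22  22 345] [448.342  179.7913] [ 0.5957 -0.2518  0.145 ]
top M (np.int64(315), np.int64(166)) [   0    0   45   45 1865] [315.2863 165.0209] [0.6313 0.0014 0.145 ]
top L (np.int64(191), np.int64(168)) [ 14  13  22  20 337] [193.5074 168.3917] [0.6315 0.2331 0.145 ]
scene R (np.int64(243), np.int64(128)) [  0   0  45  45 977] [242.7922 124.5517] [ 0.5906 -0.2674  0.145 ]
scene M (np.int64(285), np.int64(202)) [ 11  17  25  19 379] [285.8681 205.7731] [0.6301 0.0076 0.145 ]
scene L (np.int64(364), np.int64(305)) [  8  12  32  29 729] [365.3896 308.8285] [0.6332 0.2393 0.145 ]
R [-48.6019  19.9841   1.9774]
M [-59.5853  42.7806   1.9936]
L [-67.3717  64.8403   2.0096]
```

```bash
sleep 1
```

```text
(no output)
```

View pics/topz.png

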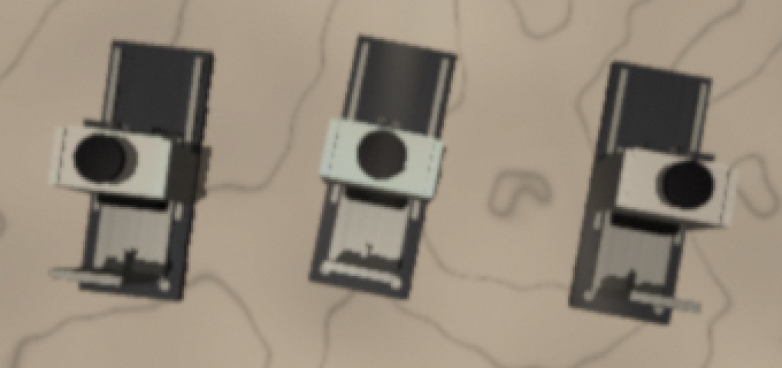

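```bash
python3 -m jog '{"delta_pos":[[0,0,-1],[0,0,-1],[0,0,-1],[0,0,0]],"turn":[7,7,7,7],"jaw":[0,0,0,0]}' 10
python3 - <<'E'
from h import *
st(); print(to((.596,-.251,.20)))
E
```

```text
clock: 0.7
tool_pos: [0.198, -0.5937, 0.2418]
tcp_rot: [0.269, 3.129, -0.004]
ft_force: [0.2, -0.7, -0.2]
gripper_width: 0.0629
t 0.7 tcp [ 0.198  -0.5937  0.2418] F [ 0.1533 -0.7409 -0.2317] w 0.06294220027372016
Rx [-0.9853  0.1709 -0.0017] Ry [ 0.1709  0.9853 -0.0027]
[-33.3563  40.5742   4.1286]
```

```bash
python3 -m jog '{"delta_pos":[[-2,2.5,0],[-2.5,3,0],[-2.5,3,0],[-2.5,3,0],[-2.5,3,0],[-2.5,3,0],[-2.5,3,0],[-2.5,3,0],[-2.5,3,0],[-2.5,3,0],[-2.5,3,0],[-2.5,3,0],[-2.4,3,1],[-1.5,2,1],[0,0,1],[0,0,1],[0,0,0],[0,0,0]],"turn":[0,0,0,0,0,0,0,0,0,0,0,0,0,0,0,0,0,0],"jaw":[0,0,0,0,0,0,0,0,0,0,0,0,0,0,0,0,0,0]}'
python3 - <<'E'
from h import *
st(); print(to((.596,-.251,.164)))
im=optics.camera("wrist");cv2.imwrite("pics/w1.png",im[:,:,::-1])
t,R,s=pose();T=np.array(optics.get_calibration("wrist")["T_tool_cam"])
for d in nets.tip_of("wrist","button_a")+nets.tip_of("wrist","plate_a"):
    p=(T@np.r_[d["point"],1])[:3];print(round(d["score"],2),R.apply(p)+t)
E
```

```text
clock: 2.5
tool_pos: [0.5936, -0.2499, 0.2002]
tcp_rot: [-0.264, -3.13, 0.001]
ft_force: [0.3, 0.1, -0.6]
gripper_width: 0.0004
t 2.5 tcp [ 0.5936 -0.2499  0.2002] F [ 0.3293  0.0566 -0.6216] w 0.0004332859530659313
Rx [-0.9859  0.1673  0.0002] Ry [ 0.1673  0.9859 -0.0003]
[-0.2501 -0.0642  3.6244]
0.94 [ 0.5971 -0.2546  0.1492]
0.66 [0.635  0.0063 0.1533]
0.8 [0.5321 0.0323 0.1188]
0.68 [ 0.4983 -0.2305  0.1209]
```

View pics/w1.png

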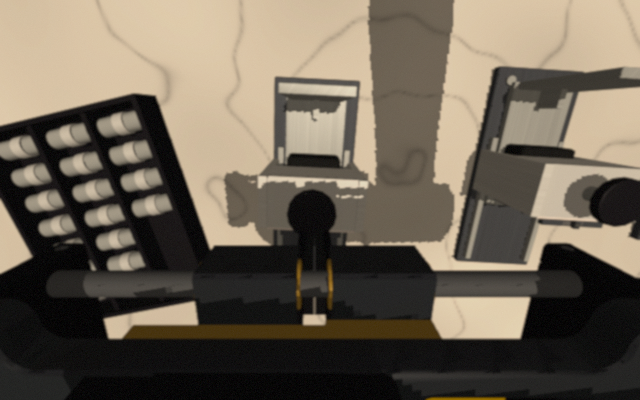

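The fingers sit over the right button (about 312,212), and the wrist view agrees with the top-view estimate. Descending.

```bash
python3 -m jog '{"delta_pos":[[-0.3,-0.1,1],[0,0,1],[0,0,1],[0,0,0.5],[0,0,0.3],[0,0,0]],"turn":[0,0,0,0,0,0],"jaw":[0,0,0,0,0,0]}'; python3 -m jog '{"delta_pos":[[0,0,0.2],[0,0,0]],"turn":[0,0],"jaw":[0,0]}';python3 -m jog '{"delta_pos":[[0,0,0.2],[0,0,0]],"turn":[0,0],"jaw":[0,0]}'
```

```text
clock: 3.25
tool_pos: [0.5969, -0.2504, 0.1614]
tcp_rot: [-0.262, -3.13, -0.0]
ft_force: [-1.1, 0.2, 0.6]
gripper_width: 0.0004
clock: 3.45
tool_pos: [0.5972, -0.2504, 0.1602]
tcp_rot: [0.262, 3.13, 0.0]
ft_force: [0.2, -0.3, -0.2]
gripper_width: 0.001
clock: 3.65
tool_pos: [0.597, -0.2504, 0.158]
tcp_rot: [-0.262, -3.131, -0.0]
ft_force: [0.7, -0.2, -0.1]
gripper_width: 0.0005
```

Run:
```python
from h import *
st()
im=optics.camera("scene");cv2.imwrite("pics/s2.png",cv2.resize(im[80:230,150:350,::-1],None,fx=4,fy=4,interpolation=3))
st()
```

```text
t 3.65 tcp [ 0.597  -0.2504  0.158 ] F [ 0.6966 -0.2495 -0.1341] w 0.000537159497207431
Rx [-0.9861  0.1662  0.0001] Ry [0.1662 0.9861 0.0001]
t 3.7 tcp [ 0.5971 -0.2504  0.158 ] F [0.7952 0.2956 0.4062] w 0.0006121091990249609
Rx [-0.9861  0.1661  0.    ] Ry [0.1661 0.9861 0.    ]
```

View pics/s2.png

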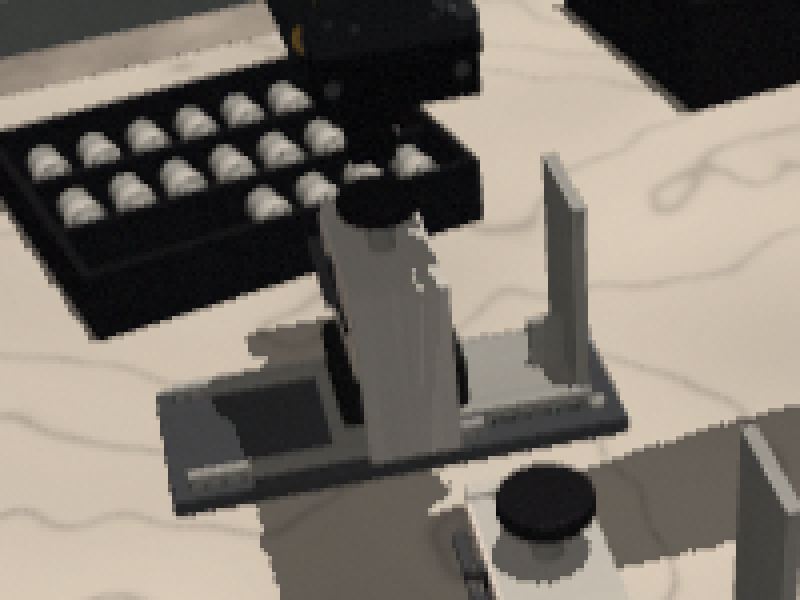

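```bash
for i in 1 2; do :; done; python3 -m jog '{"delta_pos":[[0,0,0.2],[0,0,0]],"turn":[0,0],"jaw":[0,0]}'; python3 -m jog '{"delta_pos":[[0,0,0.2],[0,0,0]],"turn":[0,0],"jaw":[0,0]}'
```

```text
clock: 3.9
tool_pos: [0.597, -0.2504, 0.1558]
tcp_rot: [-0.262, -3.13, -0.0]
ft_force: [0.6, -0.7, 0.1]
gripper_width: 0.0008
clock: 4.1
tool_pos: [0.5969, -0.2504, 0.1537]
tcp_rot: [-0.262, -3.13, -0.0]
ft_force: [-0.8, -0.3, -0.2]
gripper_width: 0.0008
```

Run:
```python
from h import *
print(r.sense()["effort"])
im=optics.camera("scene")[:,:,::-1];a=cv2.imread("pics/scene0.png")
f=lambda x:cv2.resize(np.clip(x[95:185,190:290].astype(float)*1.8,0,255).astype(np.uint8),None,fx=4,fy=4,interpolation=3)
cv2.imwrite("pics/s3.png",np.hstack([f(a),f(im)]))
im=optics.camera("wrist");cv2.imwrite("pics/w3.png",np.clip(im[:,:,::-1]*2.0,0,255))
```

```text
[  0.0038 -42.1828  17.9481   4.0231  -0.0551   0.0004][ WARN:0@2.135] global loadsave.cpp:1063 imwrite_ Unsupported depth image for selected encoder is fallbacked to CV_8U.
```

View pics/s3.png

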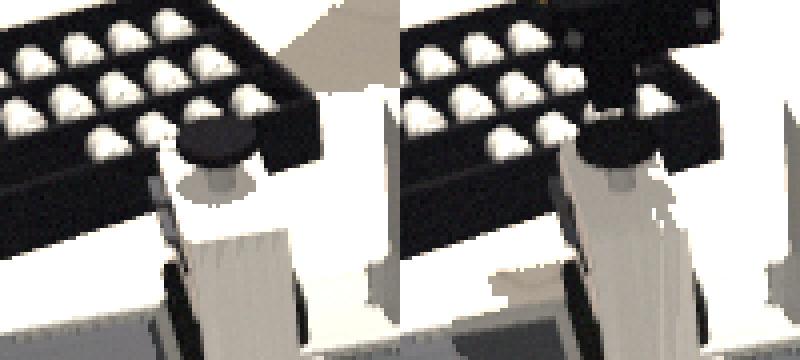

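View pics/w3.png

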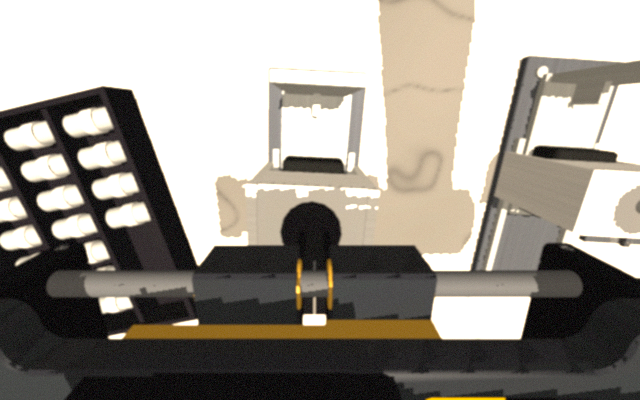

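Run:
```python
from h import *
t=pose()[0]
for z in (-.017,0,.02,.051): 
    p=proj("scene",t+[0,0,z]);print(z,p,(p-[190,95])*4+[400,0])
for k in ((.596,-.251),(.597,-.2504)):
    p=proj("scene",(*k,.147));print((p-[190,95])*4+[400,0])
```

```text
-0.017 [243.4606 132.4182] [613.8422 149.6727]
0 [242.6615 125.2157] [610.6462 120.8627]
0.02 [241.6967 116.5187] [606.787   86.0749]
0.051 [240.1457 102.5375] [600.5829  30.1498]
[613.4985 131.7358]
[612.1406 132.7608]
```

Run:
```python
from h import *
st()
im=optics.camera("scene")[:,:,::-1]
x=im[95:150,210:280].astype(float)
x=255*(x/255)**0.4
cv2.imwrite("pics/s4.png",cv2.resize(x.astype(np.uint8),None,fx=10,fy=10,interpolation=0))
```

```text
t 4.2 tcp [ 0.5971 -0.2505  0.154 ] F [-1.1082 -0.4593 -0.2045] w 0.0005680328646146791
Rx [-0.9861  0.1661  0.0002] Ry [ 0.1661  0.9861 -0.    ]
```

View pics/s4.png

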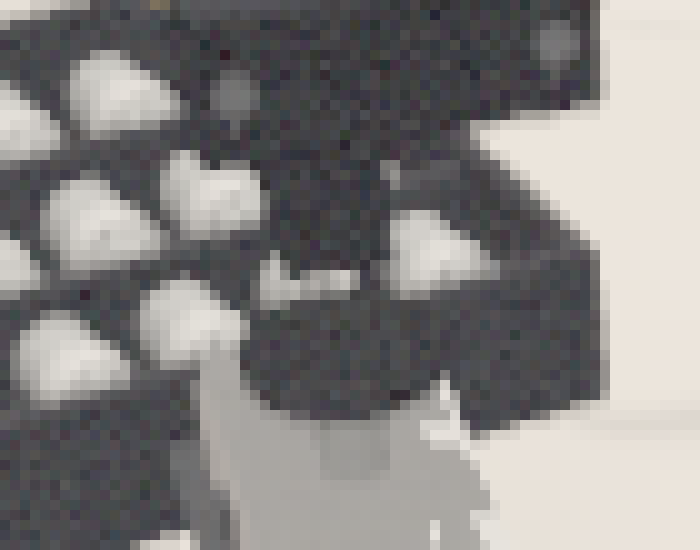

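Visually the closed fingertips still hover about 12 to 15 mm above the button, ending near (243,122) while the button top is near (243,130). That fits the zero contact force, so I'll keep descending with force checks.

```bash
python3 -m jog '{"delta_pos":[[0,0,0.3],[0,0,0.2],[0,0,0]],"turn":[0,0,0],"jaw":[0,0,0]}'; python3 -m jog '{"delta_pos":[[0,0,0.3],[0,0,0]],"turn":[0,0],"jaw":[0,0]}'; python3 -m jog '{"delta_pos":[[0,0,0.2],[0,0,0]],"turn":[0,0],"jaw":[0,0]}'
```

```text
clock: 4.55
tool_pos: [0.5968, -0.2504, 0.1485]
tcp_rot: [-0.262, -3.13, -0.0]
ft_force: [-0.5, 0.3, 0.6]
gripper_width: 0.0007
clock: 4.75
tool_pos: [0.5968, -0.2504, 0.1455]
tcp_rot: [-0.262, -3.13, -0.0]
ft_force: [0.6, 0.4, -0.4]
gripper_width: 0.0004
clock: 4.95
tool_pos: [0.5969, -0.2504, 0.1437]
tcp_rot: [-0.262, -3.13, -0.0]
ft_force: [-1.0, 0.0, -1.8]
gripper_width: 0.0005
```

```bash
python3 -m jog '{"delta_pos":[[0,0,0.2],[0,0,0]],"turn":[0,0],"jaw":[0,0]}'
python3 - <<'E'
from h import *
st()
im=optics.camera("scene")[:,:,::-1]
x=im[95:150,210:280].astype(float)
x=255*(x/255)**0.4
cv2.imwrite("pics/s5.png",cv2.resize(x.astype(np.uint8),None,fx=10,fy=10,interpolation=0))
E
```

```text
clock: 5.15
tool_pos: [0.597, -0.2504, 0.1417]
tcp_rot: [-0.262, -3.13, -0.0]
ft_force: [0.0, 0.7, -0.0]
gripper_width: 0.0003
t 5.15 tcp [ 0.597  -0.2504  0.1417] F [ 0.0152  0.6933 -0.0159] w 0.00025903861302165764
Rx [-0.9861  0.1661  0.0005] Ry [0.1661 0.9861 0.0001]
```

View pics/s5.png

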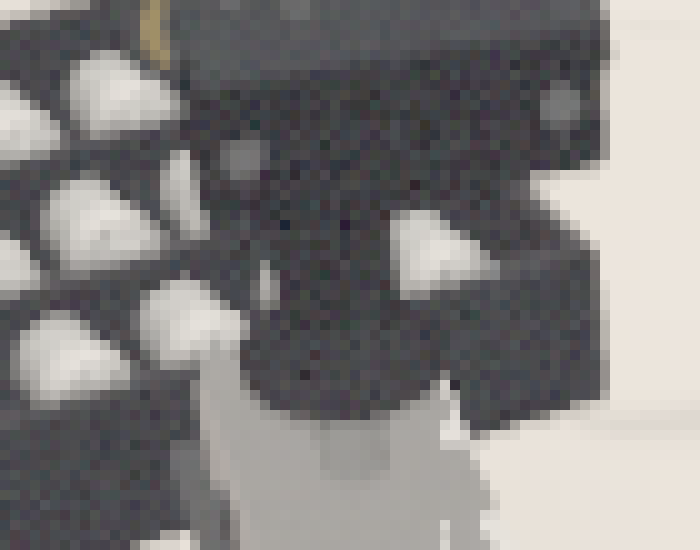

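```bash
python3 -m jog '{"delta_pos":[[0,0,0.2],[0,0,0]],"turn":[0,0],"jaw":[0,0]}';python3 -m jog '{"delta_pos":[[0,0,0.2],[0,0,0]],"turn":[0,0],"jaw":[0,0]}'; python3 -m jog '{"delta_pos":[[0,0,0.2],[0,0,0]],"turn":[0,0],"jaw":[0,0]}'
```

```text
clock: 5.4
tool_pos: [0.5969, -0.2504, 0.1397]
tcp_rot: [-0.262, -3.13, -0.0]
ft_force: [0.3, -0.8, -0.2]
gripper_width: 0.0004
clock: 5.6
tool_pos: [0.5969, -0.2504, 0.1377]
tcp_rot: [-0.262, -3.13, -0.0]
ft_force: [0.5, -0.5, -0.4]
gripper_width: 0.0004
clock: 5.8
tool_pos: [0.5969, -0.2504, 0.1357]
tcp_rot: [-0.262, -3.13, -0.0]
ft_force: [-0.1, -0.4, 0.5]
gripper_width: 0.0003
```

Run:
```python
from h import *
c=optics.get_calibration("wrist");Ti=np.linalg.inv(c["T_tool_cam"])
for z in (-.05,-.02,-.007,0,.017):
    q=Ti@[0,0,z,1];print(z,c["fx"]*q[0]/q[2]+c["cx"],c["fy"]*q[1]/q[2]+c["cy"])
t,R,s=pose()
q=Ti@np.r_[R.inv().apply(np.array([.596,-.251,.147])-t),1];print("btn",c["fx"]*q[0]/q[2]+c["cx"],c["fy"]*q[1]/q[2]+c["cy"])
im=optics.camera("wrist")[:,:,::-1][150:350,190:440].astype(float)
cv2.imwrite("pics/w6.png",cv2.resize((255*(im/255)**.45).astype(np.uint8),None,fx=3,fy=3,interpolation=3))
im=optics.camera("scene")[:,:,::-1][80:150,200:290].astype(float)
cv2.imwrite("pics/s6.png",cv2.resize((255*(im/255)**.4).astype(np.uint8),None,fx=8,fy=8,interpolation=0))
```

```text
-0.05 312.80503339599335 277.689719894509
-0.02 313.0230081923122 249.8649139130985
-0.007 313.09634426611615 240.50345534314476
0 313.1318704537503 235.96848481043503
0.017 313.2085757980896 226.1769338604056
btn 311.91356327082735 242.25406088418038
```

View pics/w6.png

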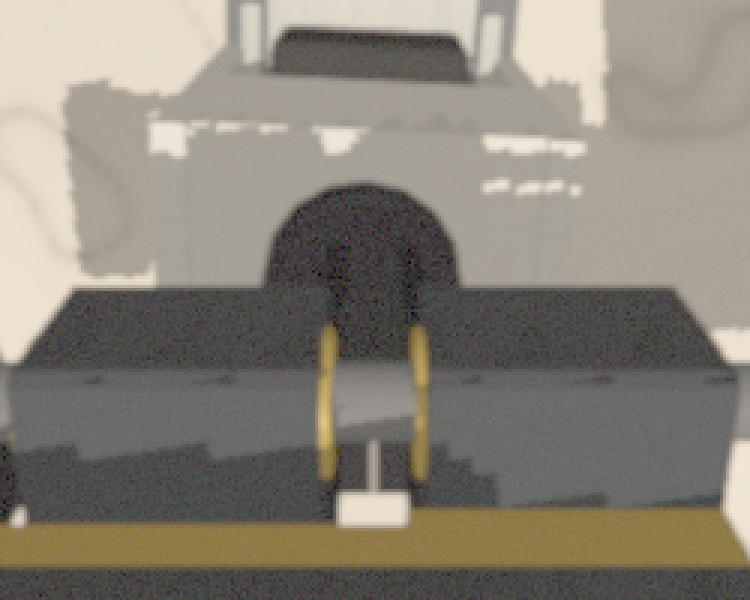

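View pics/s6.png

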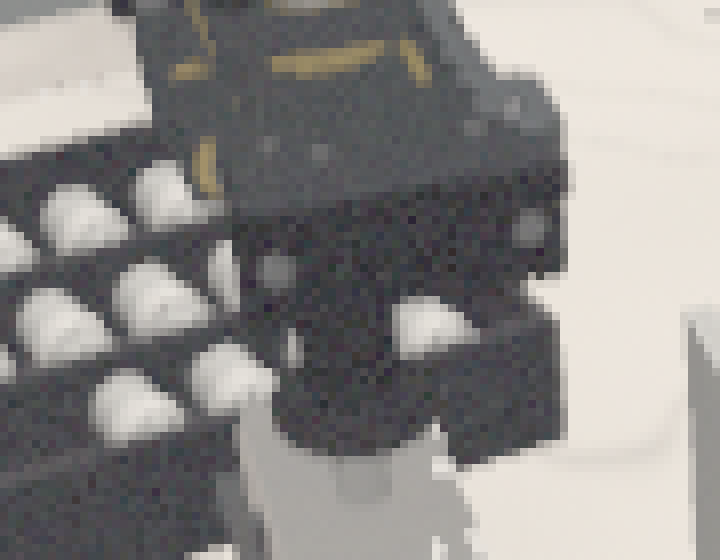

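```bash
python3 -m jog '{"delta_pos":[[0,0,0.2],[0,0,0]],"turn":[0,0],"jaw":[0,0]}';python3 -m jog '{"delta_pos":[[0,0,0.2],[0,0,0]],"turn":[0,0],"jaw":[0,0]}'; python3 -m jog '{"delta_pos":[[0,0,0.2],[0,0,0]],"turn":[0,0],"jaw":[0,0]}'
```

```text
clock: 6.1
tool_pos: [0.5974, -0.2506, 0.1344]
tcp_rot: [0.262, 3.13, -0.001]
ft_force: [-0.5, 0.8, 2.3]
gripper_width: 0.0006
clock: 6.3
tool_pos: [0.5974, -0.2506, 0.1324]
tcp_rot: [0.261, 3.13, -0.001]
ft_force: [0.3, 0.3, 3.1]
gripper_width: 0.0002
clock: 6.5
tool_pos: [0.5974, -0.2506, 0.1302]
tcp_rot: [0.262, 3.13, -0.0]
ft_force: [0.7, 1.0, 3.8]
gripper_width: 0.0007
```

```bash
python3 -m jog '{"delta_pos":[[0,0,0.2],[0,0,0]],"turn":[0,0],"jaw":[0,0]}';python3 -m jog '{"delta_pos":[[0,0,0.1],[0,0,0]],"turn":[0,0],"jaw":[0,0]}'; python3 -m jog '{"delta_pos":[[0,0,0.1],[0,0,0]],"turn":[0,0],"jaw":[0,0]}'
```

```text
clock: 6.7
tool_pos: [0.5974, -0.2506, 0.1281]
tcp_rot: [0.262, 3.13, -0.0]
ft_force: [-0.0, 0.7, 4.0]
gripper_width: 0.0006
clock: 6.9
tool_pos: [0.5974, -0.2506, 0.1277]
tcp_rot: [0.261, 3.13, -0.001]
ft_force: [-1.6, 0.5, 5.9]
gripper_width: 0.0006
clock: 7.1
tool_pos: [0.5974, -0.2506, 0.1275]
tcp_rot: [0.261, 3.13, -0.001]
ft_force: [-2.0, 1.3, 6.7]
gripper_width: 0.0002
```

```bash
python3 -m jog '{"delta_pos":[[0,0,0.2],[0,0,0]],"turn":[0,0],"jaw":[0,0]}';python3 -m jog '{"delta_pos":[[0,0,0.2],[0,0,0]],"turn":[0,0],"jaw":[0,0]}'
```

```text
clock: 7.3
tool_pos: [0.5975, -0.2506, 0.1272]
tcp_rot: [0.26, 3.129, -0.002]
ft_force: [-3.9, 3.1, 13.0]
gripper_width: 0.0001
clock: 7.5
tool_pos: [0.5975, -0.2507, 0.127]
tcp_rot: [0.259, 3.128, -0.003]
ft_force: [-5.9, 4.9, 19.1]
gripper_width: 0.0006
```

Right pad is hard: contact at TCP z≈0.135, firm stop at 0.127. Lifting off and moving to the middle tester.

```bash
python3 -m jog '{"delta_pos":[[0,0,-1.5],[0,0,-1.5],[0,0,-1.5],[0.1,2.5,0],[0.1,3,0],[0.1,3,0],[0.1,3,0],[0.1,3,0],[0.1,3,0],[0.1,3,0],[0.2,3,0],[0.2,1.9,0],[0,0,0],[0,0,0]],"turn":[0,0,0,0,0,0,0,0,0,0,0,0,0,0],"jaw":[0,0,0,0,0,0,0,0,0,0,0,0,0,0]}'
python3 - <<'E'
from h import *
st(); print(to((.630,.002,.137)))
im=optics.camera("wrist");cv2.imwrite("pics/w7.png",im[:,:,::-1])
t,R,s=pose();T=np.array(optics.get_calibration("wrist")["T_tool_cam"])
for d in nets.tip_of("wrist","button_a")+nets.tip_of("wrist","plate_a"):
    p=(T@np.r_[d["point"],1])[:3];print(round(d["score"],2),R.apply(p)+t)
im=optics.camera("scene")[:,:,::-1];cv2.imwrite("pics/s7.png",im)
E
```

```text
clock: 8.9
tool_pos: [0.628, 0.0018, 0.1664]
tcp_rot: [-0.261, -3.129, 0.001]
ft_force: [-1.4, -0.0, 0.6]
gripper_width: 0.0002
t 8.9 tcp [0.628  0.0018 0.1664] F [-1.4057 -0.0281  0.6011] w 0.00019371172279040246
Rx [-0.9862  0.1657  0.0014] Ry [ 0.1657  0.9862 -0.0005]
[-0.1986  0.0574  2.9389]
0.69 [0.6324 0.0046 0.1525]
0.95 [0.5292 0.0279 0.1199]
```

View pics/w7.png

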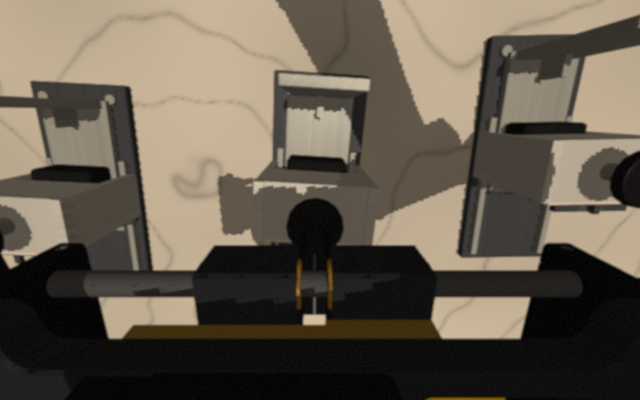

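View pics/s7.png

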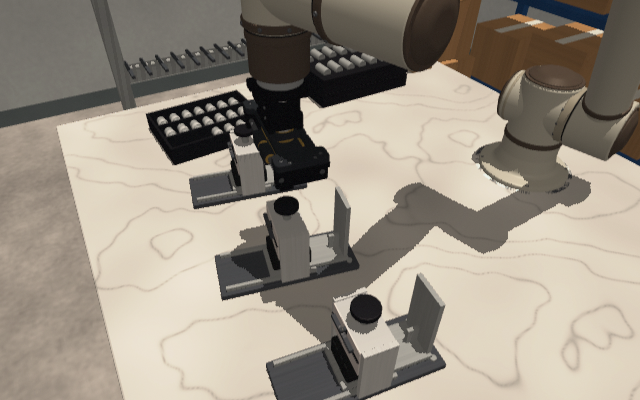

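The middle button is at (314,224) in the wrist view, under the fingers. Pressing.

```bash
python3 -m jog '{"delta_pos":[[-0.3,0.1,1],[0,0,1],[0,0,0.9],[0,0,0.2],[0,0,0]],"turn":[0,0,0,0,0],"jaw":[0,0,0,0,0]}';python3 -m jog '{"delta_pos":[[0,0,0.3],[0,0,0.3],[0,0,0]],"turn":[0,0,0],"jaw":[0,0,0]}'; python3 -m jog '{"delta_pos":[[0,0,0.2],[0,0,0]],"turn":[0,0],"jaw":[0,0]}'; python3 -m jog '{"delta_pos":[[0,0,0.2],[0,0,0]],"turn":[0,0],"jaw":[0,0]}'
```

```text
clock: 9.6
tool_pos: [0.6311, 0.0021, 0.1354]
tcp_rot: [-0.262, -3.129, 0.001]
ft_force: [-0.5, -0.2, -0.3]
gripper_width: 0.0005
clock: 9.9
tool_pos: [0.6319, 0.0023, 0.1304]
tcp_rot: [0.261, 3.13, 0.0]
ft_force: [0.0, -0.8, 2.6]
gripper_width: 0.0006
clock: 10.1
tool_pos: [0.6319, 0.0023, 0.1283]
tcp_rot: [0.262, 3.13, 0.0]
ft_force: [-0.5, -0.3, 4.1]
gripper_width: 0.0003
clock: 10.3
tool_pos: [0.6319, 0.0023, 0.1261]
tcp_rot: [0.262, 3.13, 0.0]
ft_force: [-0.3, -0.1, 4.0]
gripper_width: 0.0004
```

```bash
python3 -m jog '{"delta_pos":[[0,0,0.2],[0,0,0]],"turn":[0,0],"jaw":[0,0]}'; python3 -m jog '{"delta_pos":[[0,0,0.2],[0,0,0]],"turn":[0,0],"jaw":[0,0]}';python3 -m jog '{"delta_pos":[[0,0,0.2],[0,0,0]],"turn":[0,0],"jaw":[0,0]}'
```

```text
clock: 10.5
tool_pos: [0.6319, 0.0023, 0.124]
tcp_rot: [0.262, 3.13, 0.0]
ft_force: [0.0, -1.1, 3.8]
gripper_width: 0.0003
clock: 10.7
tool_pos: [0.6319, 0.0023, 0.122]
tcp_rot: [0.262, 3.13, 0.0]
ft_force: [0.4, 0.1, 4.6]
gripper_width: 0.0005
clock: 10.9
tool_pos: [0.6319, 0.0023, 0.1201]
tcp_rot: [0.262, 3.13, 0.0]
ft_force: [1.0, -0.7, 4.8]
gripper_width: 0.0003
```

Already past 14 mm, so the middle pad is soft. Continuing to its stop.

```bash
python3 -m jog '{"delta_pos":[[0,0,0.2],[0,0,0.2],[0,0,0]],"turn":[0,0,0],"jaw":[0,0,0]}'; python3 -m jog '{"delta_pos":[[0,0,0.2],[0,0,0.1],[0,0,0]],"turn":[0,0,0],"jaw":[0,0,0]}'
```

```text
clock: 11.2
tool_pos: [0.6319, 0.0023, 0.1167]
tcp_rot: [0.261, 3.13, -0.0]
ft_force: [0.2, -0.3, 6.5]
gripper_width: 0.0005
clock: 11.5
tool_pos: [0.632, 0.0023, 0.1162]
tcp_rot: [0.26, 3.129, -0.001]
ft_force: [-2.9, -0.0, 15.0]
gripper_width: 0.0004
```

```bash
python3 -m jog '{"delta_pos":[[0,0,-1.5],[0,0,-2],[0,0,-2],[0.4,2.5,0],[0.5,3,0],[0.5,3,0],[0.5,3,0],[0.5,3,0],[0.5,3,0],[0.5,3,0],[0.4,2.4,0],[0,0,0],[0,0,0]],"turn":[0,0,0,0,0,0,0,0,0,0,0,0,0],"jaw":[0,0,0,0,0,0,0,0,0,0,0,0,0]}'
python3 - <<'E'
from h import *
st(); print(to((.632,.2345,.137)))
im=optics.camera("wrist");cv2.imwrite("pics/w8.png",im[:,:,::-1])
t,R,s=pose();T=np.array(optics.get_calibration("wrist")["T_tool_cam"])
for d in nets.tip_of("wrist","button_a")+nets.tip_of("wrist","plate_a"):
    p=(T@np.r_[d["point"],1])[:3];print(round(d["score"],2),R.apply(p)+t)
E
```

```text
clock: 12.8
tool_pos: [0.6311, 0.2347, 0.1663]
tcp_rot: [-0.26, -3.128, 0.002]
ft_force: [0.5, -0.4, 0.3]
gripper_width: 0.0004
t 12.8 tcp [0.6311 0.2347 0.1663] F [ 0.5095 -0.3872  0.2798] w 0.0003780063658963095
Rx [-0.9862  0.1654  0.0029] Ry [ 0.1654  0.9862 -0.0016]
[-0.105   0.0022  2.9333]
0.78 [0.6331 0.2372 0.1466]
0.66 [0.6347 0.0037 0.1521]
0.81 [0.5302 0.252  0.1237]
0.72 [0.528  0.0272 0.1241]
0.23 [0.6351 0.003  0.1524]
```

View pics/w8.png

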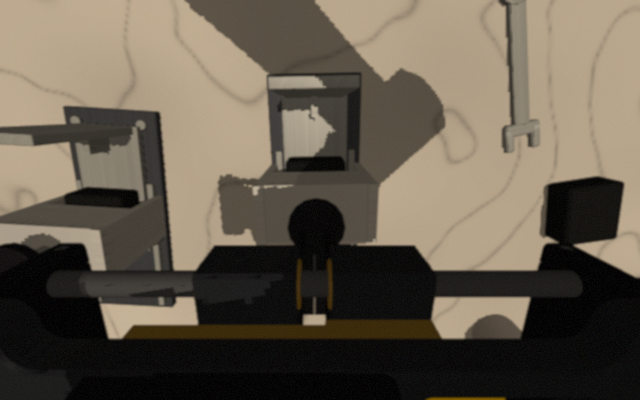

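The left button is at (316,225), centred under the fingers.

```bash
python3 -m jog '{"delta_pos":[[-0.2,0.1,1],[0,0,1],[0,0,0.9],[0,0,0.2],[0,0,0]],"turn":[0,0,0,0,0],"jaw":[0,0,0,0,0]}';python3 -m jog '{"delta_pos":[[0,0,0.3],[0,0,0.3],[0,0,0]],"turn":[0,0,0],"jaw":[0,0,0]}'; python3 -m jog '{"delta_pos":[[0,0,0.2],[0,0,0]],"turn":[0,0],"jaw":[0,0]}'; python3 -m jog '{"delta_pos":[[0,0,0.2],[0,0,0]],"turn":[0,0],"jaw":[0,0]}'
```

```text
clock: 13.45
tool_pos: [0.6341, 0.2348, 0.1363]
tcp_rot: [-0.262, -3.13, 0.001]
ft_force: [0.2, 0.3, 1.0]
gripper_width: 0.0003
clock: 13.75
tool_pos: [0.6348, 0.2353, 0.1317]
tcp_rot: [0.261, 3.129, 0.001]
ft_force: [0.0, -0.1, 3.1]
gripper_width: 0.0006
clock: 13.95
tool_pos: [0.6348, 0.2353, 0.1296]
tcp_rot: [0.261, 3.129, 0.001]
ft_force: [0.6, 0.2, 3.2]
gripper_width: 0.0009
clock: 14.15
tool_pos: [0.6349, 0.2353, 0.1278]
tcp_rot: [0.261, 3.129, 0.001]
ft_force: [0.4, 0.3, 4.0]
gripper_width: 0.0005
```

```bash
python3 -m jog '{"delta_pos":[[0,0,0.2],[0,0,0]],"turn":[0,0],"jaw":[0,0]}'; python3 -m jog '{"delta_pos":[[0,0,0.2],[0,0,0]],"turn":[0,0],"jaw":[0,0]}'; python3 -m jog '{"delta_pos":[[0,0,0.2],[0,0,0]],"turn":[0,0],"jaw":[0,0]}'
```

```text
clock: 14.35
tool_pos: [0.6349, 0.2353, 0.1274]
tcp_rot: [0.26, 3.128, 0.001]
ft_force: [-1.8, -0.7, 10.5]
gripper_width: 0.0005
clock: 14.55
tool_pos: [0.6349, 0.2353, 0.1272]
tcp_rot: [0.259, 3.128, 0.001]
ft_force: [-5.0, -0.6, 16.0]
gripper_width: 0.0004
clock: 14.75
tool_pos: [0.635, 0.2353, 0.127]
tcp_rot: [0.259, 3.127, 0.001]
ft_force: [-7.3, -1.3, 21.8]
gripper_width: 0.0004
```

Left pad is hard too (stop at about 8 mm). I'll lift, move back behind the middle tester's plate while staying high, and check the pointers.

```bash
python3 -m jog '{"delta_pos":[[0,0,-1.5],[0,0,-2.5],[0,0,-2.5],[1.5,-2.6,0],[1.5,-2.6,0],[1.5,-2.6,0],[1.5,-2.6,0],[1.5,-2.6,0],[1.5,-2.6,0],[1.5,-2.6,0],[1.5,-2.6,0],[0.5,-1.3,0],[0,0,0],[0,0,0]],"turn":[0,0,0,0,0,0,0,0,0,0,0,3,0,0],"jaw":[0,0,0,0,0,0,0,0,0,0,0,0,0,0]}'
python3 - <<'E'
from h import *
st()
im=optics.camera("scene")[:,:,::-1];cv2.imwrite("pics/s9.png",im)
for i,b in enumerate("ab"):
  for d in nets.tip_of("scene","plate_a" if b=="a" else "button_a"):
    Ei=np.linalg.inv(optics.get_calibration("scene")["extrinsics"]);print(round(d["score"],2),(Ei@np.r_[d["point"],1])[:3])
crops=[]
for k,b in BT.items():
    u,v=proj("scene",(b[0]+.025,b[1],.09)).astype(int)
    c=im[v-35:v+35,u-35:u+30].astype(float)
    crops.append(cv2.resize((255*(c/255)**.5).astype(np.uint8),(260,280),interpolation=3))
cv2.imwrite("pics/s9z.png",np.hstack(crops))
w=optics.camera("wrist");cv2.imwrite("pics/w9.png",w[:,:,::-1])
t,R,s=pose();T=np.array(optics.get_calibration("wrist")["T_tool_cam"])
for d in nets.tip_of("wrist","plate_a"):
    p=(T@np.r_[d["point"],1])[:3];print(round(d["score"],2),R.apply(p)+t)
# body corner check vs s4
R4=Ro.from_rotvec([-.262,-3.13,0])
for x in(-.0375,.0375):
  for y in(-.095,.095): print(x,y,proj("scene",np.array([.597,-.2504,.154])+R4.apply([x,y,-.053])))
E
```

```text
clock: 16.15
tool_pos: [0.4742, 0.0379, 0.1857]
tcp_rot: [-0.343, -3.122, -0.0]
ft_force: [-0.7, -0.5, 0.2]
gripper_width: 0.0003
t 16.15 tcp [0.4742 0.0379 0.1857] F [-0.6693 -0.5028  0.2223] w 0.00033437024831392347
Rx [-0.9761  0.2173  0.0005] Ry [0.2173 0.9761 0.0001]
0.94 [0.5284 0.2548 0.1187]
0.94 [ 0.4949 -0.2307  0.1213]
0.74 [0.6274 0.0033 0.003 ]
0.6 [0.527  0.0283 0.1212]
0.85 [0.6315 0.2368 0.1462]
0.74 [0.6284 0.0004 0.146 ]
0.66 [ 0.5976 -0.2454  0.149 ]
0.87 [0.5307 0.2526 0.1223]
-0.0375 -0.095 [212.202   84.2086]
-0.0375 0.095 [231.414 128.667]
0.0375 -0.095 [247.3014  78.9956]
0.0375 0.095 [271.9207 121.4825]
```

View pics/s9.png

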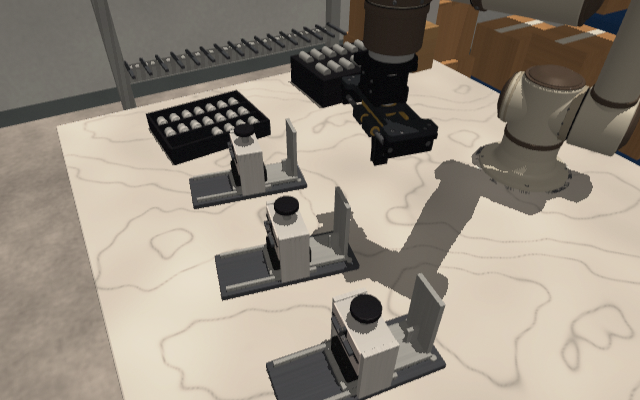

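View pics/s9z.png

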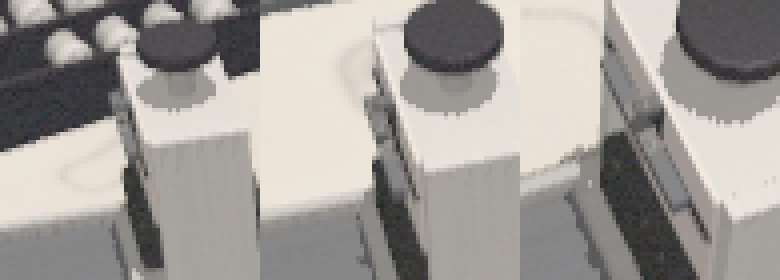

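View pics/w9.png

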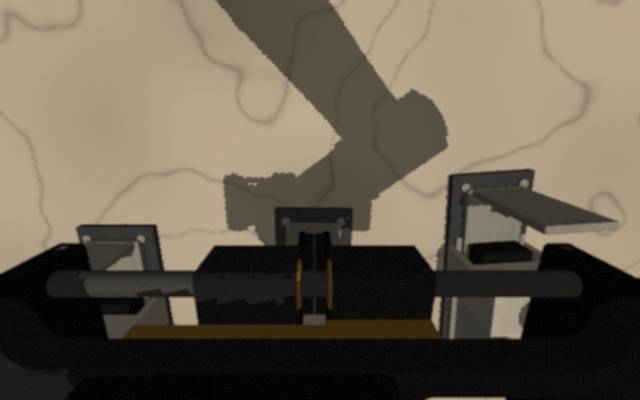

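Run:
```python
from h import *
t,R,s=pose()
for p in ((0,0,.017),(0,0,0),(0,0,-.012),(0,0,-.053),(.0375,.095,-.053),(-.0375,.095,-.053),(.0375,-.095,-.053),(-.0375,-.095,-.053)): print(p,proj("scene",t+R.apply(p)))
im=cv2.imread("pics/s9.png")[80:190,340:460].astype(float)
cv2.imwrite("pics/s9b.png",cv2.resize((255*(im/255)**.45).astype(np.uint8),None,fx=5,fy=5,interpolation=3))
```

```text
(0, 0, 0.017) [375.7634 176.0547]
(0, 0, 0) [376.715 167.889]
(0, 0, -0.012) [377.4036 161.9798]
(0, 0, -0.053) [379.8687 140.8268]
(0.0375, 0.095, -0.053) [430.0489 170.6417]
(-0.0375, 0.095, -0.053) [382.6088 179.7373]
(0.0375, -0.095, -0.053) [377.6734 109.652 ]
(-0.0375, -0.095, -0.053) [337.627  115.7286]
```

View pics/s9b.png

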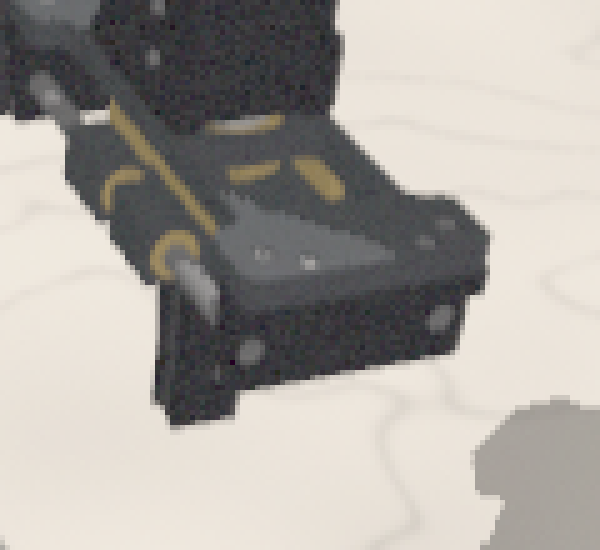

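The fingertips end at (379,163) in the scene view, about 12 mm behind the TCP, which agrees with the contact heights. The middle and left pointers are displaced differently in the crop: the middle is lowest and the right is hard. Lowering behind the middle plate, then approaching.

```bash
python3 -m jog '{"delta_pos":[[0,0,2.5],[0,0,2.5],[0,0,2.5],[0,0,1.5],[0,0,0],[-1,0,0],[-1,0,0],[-1,0,0],[0,0,0]],"turn":[0,0,0,0,0,0,0,0,0],"jaw":[0,0,0,0,0,0,0,0,0]}'
python3 - <<'E'
from h import *
st()
im=optics.camera("scene")[:,:,::-1];c=im[130:310,200:400].astype(float)
cv2.imwrite("pics/s10.png",cv2.resize((255*(c/255)**.6).astype(np.uint8),None,fx=3.3,fy=3.3,interpolation=3))
E
```

```text
clock: 17.3
tool_pos: [0.5059, 0.0314, 0.0967]
tcp_rot: [0.345, 3.12, 0.001]
ft_force: [-0.7, -0.4, -0.1]
gripper_width: 0.0007
t 17.3 tcp [0.5059 0.0314 0.0967] F [-0.7192 -0.3856 -0.1065] w 0.0006924984888970204
Rx [-0.9759  0.2182 -0.0023] Ry [0.2182 0.9759 0.0011]
```

View pics/s10.png

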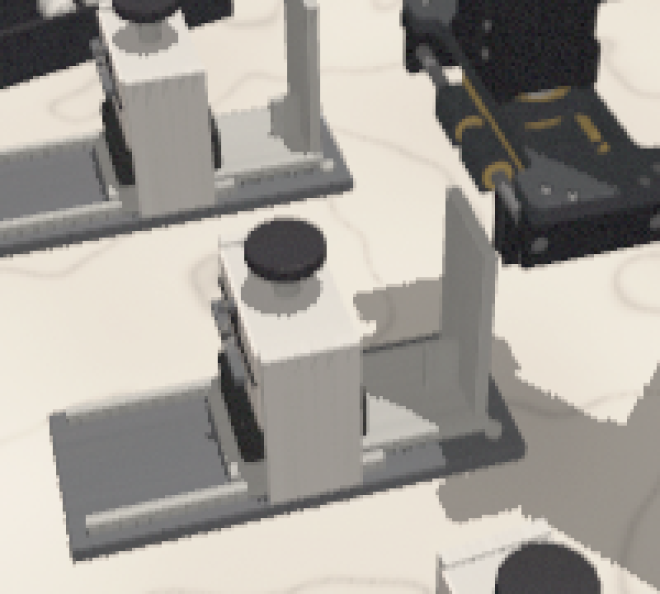

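```bash
python3 -m jog '{"delta_pos":[[-0.5,0,0],[-0.5,0,0],[-0.5,0,0],[0,0,0]],"turn":[0,0,0,0],"jaw":[0,0,0,0]}'; python3 -m jog '{"delta_pos":[[-0.7,0,0],[-0.7,0,0],[-0.6,0,0]],"turn":[0,0,0],"jaw":[0,0,0]}'
```

```text
clock: 17.75
tool_pos: [0.5187, 0.0281, 0.096]
tcp_rot: [0.344, 3.123, -0.0]
ft_force: [0.0, -0.4, -0.0]
gripper_width: 0.0006
clock: 18.05
tool_pos: [0.5376, 0.0234, 0.0958]
tcp_rot: [-0.344, -3.121, 0.001]
ft_force: [-2.8, 0.5, 1.2]
gripper_width: 0.0007
```

```bash
python3 -m jog '{"delta_pos":[[-0.7,0,0],[-0.7,0,0],[-0.7,0,0],[-0.7,0,0],[0,0,0]],"turn":[0,0,0,0,0],"jaw":[0,0,0,0,0]}'
python3 - <<'E'
from h import *
im=optics.camera("scene")[:,:,::-1];c=im[130:310,200:400].astype(float)
cv2.imwrite("pics/s11.png",cv2.resize((255*(c/255)**.6).astype(np.uint8),None,fx=3.3,fy=3.3,interpolation=3))
E
```

```text
clock: 18.55
tool_pos: [0.5669, 0.0177, 0.096]
tcp_rot: [0.344, 3.12, 0.001]
ft_force: [0.1, -0.2, -0.5]
gripper_width: 0.0003
```

View pics/s11.png

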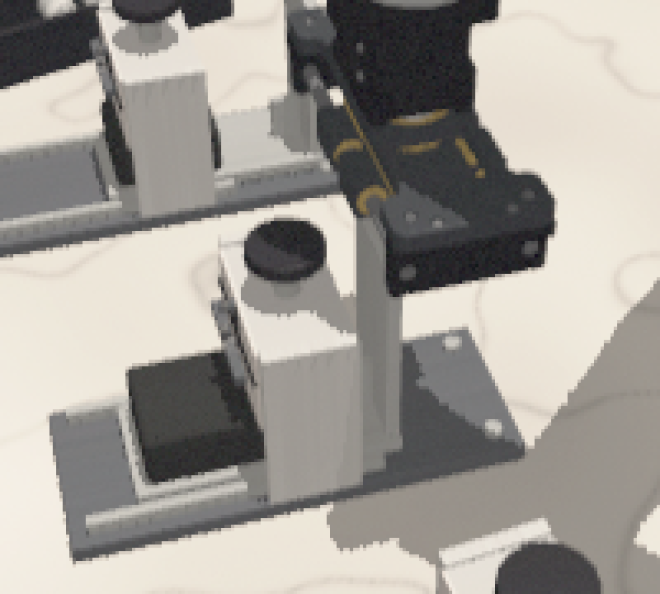

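```bash
python3 -m jog '{"delta_pos":[[-0.4,0,0],[-0.4,0,0]],"turn":[0,0],"jaw":[0,0]}';python3 -m jog '{"delta_pos":[[-0.3,0,0],[0,0,0]],"turn":[0,0],"jaw":[0,0]}';python3 -m jog '{"delta_pos":[[-0.2,0,0],[0,0,0]],"turn":[0,0],"jaw":[0,0]}'
```

```text
clock: 18.8
tool_pos: [0.5731, 0.0164, 0.0963]
tcp_rot: [0.343, 3.123, 0.001]
ft_force: [-3.0, 1.3, 1.0]
gripper_width: 0.0003
clock: 19.0
tool_pos: [0.5763, 0.0156, 0.0961]
tcp_rot: [0.343, 3.122, 0.001]
ft_force: [-0.9, 2.4, 1.0]
gripper_width: 0.0004
clock: 19.2
tool_pos: [0.5762, 0.0153, 0.0959]
tcp_rot: [-0.344, -3.119, -0.0]
ft_force: [-6.5, 4.0, 4.1]
gripper_width: 0.0004
```

```bash
python3 -m jog '{"delta_pos":[[-0.3,0,0],[0,0,0]],"turn":[0,0],"jaw":[0,0]}'; python3 -m jog '{"delta_pos":[[1.5,0,0],[2.5,0,0],[3,0,0],[2,0,-1],[0,0,-2.5],[0,0,-3],[2,0,-3],[2,0,0],[0,0,0],[0,0,0]],"turn":[0,0,0,0,0,0,0,0,0,0],"jaw":[0,0,0,0,0,0,0,0,0,0]}'
python3 - <<'E'
from h import *
st()
Im=optics.camera("scene")[:,:,::-1];cv2.imwrite("pics/s12.png",Im)
Ei=np.linalg.inv(optics.get_calibration("scene")["extrinsics"])
for n in ("plate_a","button_a"):
  for d in nets.tip_of("scene",n): print(n,round(d["score"],2),(Ei@np.r_[d["point"],1])[:3])
cr=[]
for k,b in BT.items():
    u,v=proj("scene",(b[0]+.025,b[1],.095)).astype(int)
    c=Im[v-30:v+30,u-30:u+30].astype(float)
    cr.append(cv2.resize((255*(c/255)**.5).astype(np.uint8),(260,260),interpolation=3))
cv2.imwrite("pics/s12z.png",np.hstack(cr))
E
```

```text
clock: 19.4
tool_pos: [0.576, 0.0149, 0.0956]
tcp_rot: [-0.344, -3.113, 0.001]
ft_force: [-12.9, 7.4, 8.1]
gripper_width: 0.0006
clock: 20.4
tool_pos: [0.4545, 0.0425, 0.1915]
tcp_rot: [0.342, 3.121, 0.001]
ft_force: [0.8, -1.0, -0.7]
gripper_width: 0.0004
t 20.4 tcp [0.4545 0.0425 0.1915] F [ 0.7862 -0.9868 -0.6795] w 0.0003574538552924273
Rx [-0.9762  0.2168 -0.0021] Ry [0.2168 0.9762 0.0008]
plate_a 0.73 [0.5305 0.2553 0.1203]
plate_a 0.73 [ 0.4945 -0.2317  0.1175]
plate_a 0.62 [0.5848 0.0125 0.1213]
button_a 0.73 [0.6321 0.2395 0.1426]
button_a 0.71 [0.6244 0.0003 0.146 ]
```

View pics/s12.png

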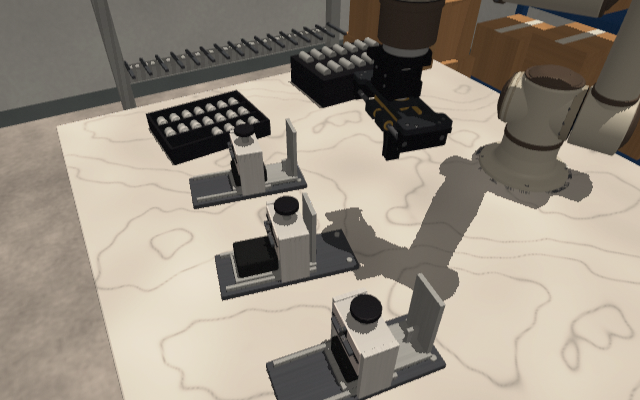

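View pics/s12z.png

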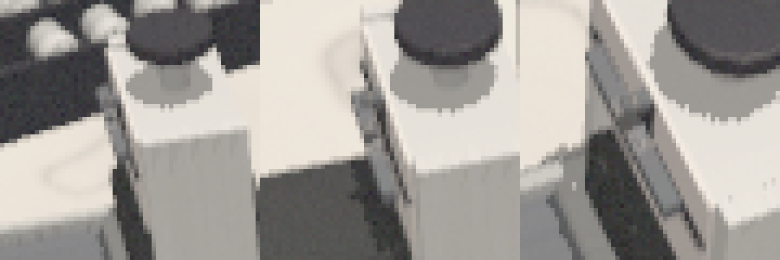

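Run:
```python
from h import *
st();print(order.sign_off())
```

```text
t 20.55 tcp [0.4545 0.0424 0.1906] F [-0.5397  0.4455 -0.059 ] w 0.0004425880543781933
Rx [-0.976   0.2177  0.0001] Ry [ 0.2177  0.976  -0.0005]
the job is handed in; nothing more can be done
None
```

I pressed all three buttons to their firm stops, pushed the middle tester's carriage out to its far stop, and handed the job in at 20.55 s.

- **Readings:** The right and left pins stopped after about 8 mm, at up to 19 N and 22 N. The middle pin went about 18.5 mm, at up to 15 N, so the middle pad is the soft one.
- **Carriage:** I pushed the middle carriage until the force rose to about 13 N with no further movement. In the last picture its plate stands about 60 mm further out than before. The other two plates are within measurement error of where they began.
- **Final state:** All three buttons look up in the picture. The gripper stands clear, about 13 cm from the nearest plate, and the wrist force reads about zero.

**Disagreements and limits:**
- The closed fingertips made contact about 29 mm higher up the tool than the stated 17 mm ahead of the TCP. I went by contact force and the pictures instead.
- The scene camera sees the scales at too shallow an angle to measure the pointers. The depths come from the press travel, and the pictures only roughly agree.
- In the last check the network did not report the right button, and it had earlier placed one false plate point at table level. Neither affected the result.

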